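# Shim a rocking laboratory balance with a wedge and prove it steady

## Robot

A 6-joint arm with a two-finger parallel gripper is mounted at the origin on a cart in front of the work surface, level with it; the furniture and walls round the work are solid. World frame = base frame: x ahead of the robot, y to its left, z up, the work surface at z = 0. Lengths are in mm, angles in rad, forces in N, time in s.
With the tool pointing down it reaches from about 425 to 950 mm from the base axis. Payload 14.7 kg.
Tool frame: the origin (TCP) lies at the centre of the arm's flange, where the gripper is bolted on; the fingertips stand 173 mm ahead of it and the grasp point (between the pads) lies 155 mm ahead of it; z points along the fingers, y is the line along which they close (so a half turn about z gives the same grasp; the last joint's range is limited). The gripper opens to 85 mm and grips with 20 to 120 N. Pads are 22 mm wide; open, the fingers measure 114 mm over their backs; the gripper's body (76 mm by 85 mm) begins 54 mm behind the grasp point. The pads swing forward as they close: fully open they stand 13 mm farther back than shut.
Start: joints at [-0.047, 0.48, 1.596, -0, 1.065, -0.047], TCP at [649.995, 0.021, 404.697] pointing down, gripper open.
Joint ranges: [-2.75, 2.75], [-0.82, 2.05], [0.23, 2.67], [-1.56, 4.7], [0.09, 2.69], [-2.92, 2.92]. Speed limits (rad/s): [1.89, 1.89, 2.39, 3.01, 3.01, 3.01].

## Interface

Orientations are given as a unit quaternion [x, y, z, w].
In Python, from station import bot gives the robot as it stands.
- The arm moves only by the shell command python3 -m handwheel 'ROWS' [OPENING] [FORCE]. ROWS is JSON, a list that holds one entry, the list of rows, each a list of 6 numbers: the shift along the tool's x, y, z in units of 50 mm (1.0 is 50 mm), then the turn, a rotation vector about the tool's x, y, z in units of 5 degrees (1.0 is 5 degrees). In form: [[[dx, dy, dz, rx, ry, rz], ...]]. A call has exactly 8 rows; each row shifts and turns the commanded pose from where the row before left it, along the tool's axes as they then stand; what a row does not reach is not made up. A row lasts 1/10 s, in which the tool goes at most 50 mm and 8.59 degrees, less where a joint would pass 70% of its speed; a pose out of reach is approached as far as the arm can. A call is refused whole if a number of a shift passes 1 or a number of a turn 1, either way. A call with a gripper value outside its range is refused whole. OPENING is the opening in per cent of the stroke, from 0 (shut) to 100 (fully open), set as the call begins (- or left out, the last holds). The fingers move at their own pace and stop on an object; FORCE is the grip in N (left out, the last holds). Time passes only in rows, so rows that do not move let the fingers close, or fill a call up. It gives the time, the measured TCP pose, the force, the opening and the grip force at its end, in the units of the state.
- bot.sense(): the state, without advancing time (a new reading comes with each control period).
- bot.grab_frame(name): name is "scene" or "side" or "wrist"; returns the picture (400x640x3 uint8, red, green, blue); there is no depth.
- bot.camera_model(name): a dict with "fx", "fy", "cx", "cy" (pixels), "R" (3x3) and "t" (3): a world point X has camera coordinates R X + t. Camera axes: x right, y down, z forward; pixel columns grow to the right and rows downward; lengths in mm; the calibration is good to about 2 mm. A picture is of the moment at which its call begins: read the wrist's pose just before it. camera_model takes no time and is no camera call; for the wrist camera it gives the pose at the moment of the call.
- bot.finish_job(): hands the job in; it is judged then, once.
Trained networks look in the newest picture that a camera, given by its name, has taken for a name from the list of things; names that differ only in an ending like _2 or _b are one class to them, and where a whole thing is asked for, a point or a joint stands for the part that bears it (a point fixed in the world has none). Each returns a list of dicts, best first, with "score" (0 to 1); they miss things now and then, are a little off and sometimes report something else, mostly with a low value. They report only what shows in the picture. A call takes as long as a camera call.
- bot.cut_out(camera, label): "mask" (400x640 bool, what is visible of it) and "xy" ([column, row] in pixels, amid what is visible of it).
The state is a dict: "t": time; "q": joint angles; "qvel": joint speeds; "joint_torque": joint torques, N m; "eef_pos": TCP position; "tcp_rot": TCP orientation; "force": force on the tool from outside, world axes, zero at the start; "moment": the same for the moment, N m; "finger_gap": finger opening in mm; "grasp_force": force on a finger pad.
Only numpy, scipy, OpenCV 4.12 (cv2) and the standard library are available. Lean on these libraries where they do the work, as an engineer would, in place of code of your own. Each camera call takes 0.05 s, during which the arm holds its last target. There are 200 camera calls.

## Task

The weighing balance rocks because its front left levelling foot (as seen by the robot) is stuck too far up and hangs clear of the worktop: push the orange wedge along the worktop, thin end first, under that foot just until it takes up the gap, so that the balance stands level and no longer rocks. Then take the fingers off the wedge, press down firmly with the fingertips on the front left corner of the balance's housing, above that foot, and finish while still holding it pressed, the balance staying level. Only push and press: do not pinch or lift anything, keep off the round weighing pan, do not shove the balance out of its place, and leave the other things alone.

Things in the scene. Friction and masses are not known exactly. Their poses are not given: they have to be found in the camera images.
- balance: Loose lab balance, 3 kg: light grey housing 200 mm deep, 170 mm wide, underside 22 mm and flat top 61 mm above the worktop. Origin on the worktop under its middle; +x to its back, +y to the left as seen from its keys. Feet at x +-78, y +-65 mm: three black ones stand on the worktop, the front left steel one hangs clear. It stands level, but 2 to 4 N on that corner tips it 2 to 5 degrees.
- pan: The balance's round stainless steel pan, 112 mm wide, part of the balance, its centre 26 mm behind the middle of the housing, its top 70 mm above the worktop. Not to be touched. Origin at the centre of the pan's underside.
- short_foot (a joint): How far the stuck front left foot is drawn up, in m (0.004 to 0.008): the gap between its bottom and the worktop while the balance stands level. It does not move when pressed.
- foot_bottom (a point): Lowest point of the stuck foot, which has a domed pad (dome radius 12 mm) and a thumbwheel 26 mm wide.
- corner (a point): Point on the flat top of the housing's front left corner, straight above the stuck foot, 61 mm above the worktop; the place to press (8 to 15 N is a firm press).
- wedge: Orange wedge, 110 x 36 mm, 60 g, loose on the worktop left of the balance, thin end roughly towards the stuck foot. Origin: centre of its underside; +x to the thin end. 2 mm high at the thin end (x +55), rising 12 mm per 100 mm; it is snug when the foot's middle is about (gap - 2.5 mm)/0.12 in from the thin end (+-4 mm). The last 12 mm are a raised heel, 18 mm high.
- thin_end (a point): Middle of the wedge's thin end.
- heel (a point): Middle of the upright face of the wedge's heel (36 wide, 18 mm high), 9 mm above the worktop: the face to push on. The free wedge slides at under 1 N; the push rises to several N within a few mm once it is snug under the foot; pushed hard on, it lifts that corner of the balance.
- specimen_1: black resin specimen, a disc 30 mm wide and 18 mm high, on the worktop near the wedge, loose; a bystander. Origin at the centre of its underside.
- specimen_6: red resin specimen, a disc 30 mm wide and 18 mm high, left of the work, loose; a bystander. Origin at the centre of its underside.
- tweezers: steel tweezers, 124 x 9 x 9 mm, lying on the worktop, loose; a bystander. Origin at the centre of its underside.
- timer: small white timer, 60 x 65 x 26 mm, near the front edge, loose; a bystander. Origin at the centre of its underside.
- carton_nozzles: yellow carton, 55 x 90 x 42 mm, loose; a bystander. Origin at the centre of its underside.
- carton_clips: white and red carton, 70 x 70 x 30 mm, loose; a bystander. Origin at the centre of its underside.

How it is judged (in metres and radians):
On the way:
1. the wedge lies under the stuck foot and the fingers are off the wedge and the balance (x of foot_bottom in the frame of wedge between -0.043 and 0.048 m and y of foot_bottom in the frame of wedge between -0.017 and 0.017 m and contact force between the fingers and wedge below 0.3 N and contact force between the fingers and balance below 0.3 N), for 0.2 s.
At the end, for the whole second after the job is handed in: Fingertips press the housing within 45 mm of the corner point with over 3 N; the stuck foot stands on the wedge's slope (over 1 N, 1 mm inside its sides); balance level within 0.012 rad, at rest, within 20 mm of its first place; wedge flat on the worktop, at rest, not touched by the fingers (contact force between the fingers and balance above 3 N and horizontal distance between the grasp point and corner below 0.045 m and contact force between wedge and balance above 1 N and x of foot_bottom in the frame of wedge between -0.043 and 0.048 m and y of foot_bottom in the frame of wedge between -0.017 and 0.017 m and angle between balance's own z axis and vertical below 0.012 rad and contact force between the fingers and wedge below 0.3 N and distance of balance from where it was at the start of the episode below 0.02 m and angle between wedge's own z axis and vertical below 0.03 rad and linear speed of each of balance, wedge below 0.01 m/s); the arm keeps its last pose, push and grip.
It fails at once if the wedge is lifted or tipped (height (world z) of heel above 0.022 m or height (world z) of thin_end above 0.014 m or angle between wedge's own z axis and vertical above 0.25 rad).
It fails at once if the wedge is held between the fingers (contact force between the fingers and wedge above 1 N and x of the grasp point in the frame of wedge between -0.042 and 0.055 m and y of the grasp point in the frame of wedge between -0.015 and 0.015 m and z of the grasp point in the frame of wedge below 0.03 m).
It fails at once if the balance is lifted or tipped over, or shoved out of its place (distance of balance from where it was at the start of the episode above 0.03 m or height (world z) of balance above 0.015 m or angle between balance's own z axis and vertical above 0.15 rad).
It fails at once if the weighing pan is touched (contact force between any of the fingers, the arm and pan above 0.5 N).
It fails at once if a bystander is moved (distance of any of specimen_1, specimen_6, tweezers, timer, carton_nozzles, carton_clips from where it was at the start of the episode above 0.015 m).
It also fails if it takes over 45 s, if anything falls off the work surface, if the arm or the gripper's body presses on something with over 40 N, if the wrist force passes 120 N, or if a joint passes its speed limit or range.

## Working session

There is one attempt and no reset: what is moved stays moved. The work goes in short steps, Python scripts to look and compute and a shell command to move; the robot and the scene stay as the last step left them, time stands still between calls to the robot, and variables do not carry over. Pictures are saved under pics/ and viewed, at most 10 in all, crops included, and the job is handed in when it is done.

```bash
mkdir -p pics; cat > h.py <<'E'
import numpy as np,cv2
from station import bot
def ray(cam,px,z=0.):
    c=cam; R=np.array(c["R"]);t=np.array(c["t"])
    d=R.T@np.array([(px[0]-c["cx"])/c["fx"],(px[1]-c["cy"])/c["fy"],1]);o=-R.T@t
    return o+d*(z-o[2])/d[2]
def proj(c,X):
    p=np.array(c["R"])@np.array(X,float)+np.array(c["t"]);return [c["fx"]*p[0]/p[2]+c["cx"],c["fy"]*p[1]/p[2]+c["cy"]]
def save(n,im): cv2.imwrite(f"pics/{n}.png",cv2.cvtColor(im,cv2.COLOR_RGB2BGR))
E
python3 - <<'E'
from h import *
s=bot.sense();print(s)
ims=[]
for n in("scene","side","wrist"):
    c=bot.camera_model(n);im=bot.grab_frame(n);ims.append(im);save(n+"0",im)
    print(n,np.round(-np.array(c["R"]).T@np.array(c["t"])),c["fx"])
    for l in("wedge","balance","pan","specimen_1","specimen_6"):
        for r in bot.cut_out(n,l)[:2]:
            print(l,round(r["score"],2),r["xy"],r["mask"].sum(),np.round(ray(c,r["xy"],61 if l=="balance" else 70 if l=="pan" else 9)))
big=np.vstack([np.hstack(ims[:2]),np.hstack([ims[2],ims[2]*0])]);save("all0",cv2.resize(big,(800,500)))
E
```

```text
{'t': 0.0, 'q': array([-4.66121431e-02,  4.80843446e-01,  1.59685384e+00, -1.24256176e-05,
        1.06511007e+00, -4.65897237e-02]), 'qvel': array([-0.00065828, -0.00034453, -0.00071369,  0.0007024 , -0.00062179,
        0.00098163]), 'joint_torque': array([ 2.41355090e-03, -9.50650907e+01, -4.30184269e+01, -5.27583288e-04,
        1.24796593e-02,  1.26860105e-04]), 'eef_pos': array([6.49804008e+02, 2.00755787e-02, 4.04072200e+02]), 'tcp_rot': array([ 7.07112447e-01,  7.07100855e-01, -4.13005778e-04, -4.45342240e-04]), 'force': array([ 0.06950057, -0.42555079, -0.51673808]), 'moment': array([ 0.01675019,  0.03471787, -0.01019673]), 'grasp_force': 0.0, 'finger_gap': 85.88771226935013}
scene [ -60. -542.  850.] 413.0532782543949
balance 0.72 [409.9, 236.4] 5009 [ 564. -331.   61.]
balance 0.43 [331.3, 210.5] 487 [ 513. -130.   61.]
pan 0.83 [419.5, 220.3] 1209 [ 616. -327.   70.]
specimen_1 0.55 [304.2, 229.5] 130 [454. -87.   9.]
specimen_1 0.55 [261.5, 192.1] 85 [484.  95.   9.]
specimen_6 0.55 [304.2, 229.5] 130 [454. -87.   9.]
specimen_6 0.55 [261.5, 192.1] 85 [484.  95.   9.]
side [398. 791. 566.] 408.63798382561424
wedge 0.87 [310.3, 235.4] 356 [549. -91.   9.]
balance 0.82 [309.0, 185.5] 2382 [ 586. -279.   61.]
pan 0.74 [301.9, 178.6] 420 [ 612. -305.   70.]
specimen_1 0.65 [321.3, 283.7] 151 [492.  98.   9.]
specimen_1 0.51 [346.9, 236.0] 130 [ 456. -104.    9.]
specimen_6 0.65 [321.3, 283.7] 151 [492.  98.   9.]
specimen_6 0.51 [346.9, 236.0] 130 [ 456. -104.    9.]
wrist [650.  74. 376.] 276.58645764748326
wedge 0.66 [251.5, 238.0] 1645 [549. -95.   9.]
wedge 0.53 [262.6, 334.3] 1429 [ 554. -266.    9.]
balance 0.72 [262.9, 334.5] 1490 [ 568. -218.   61.]
specimen_1 0.84 [187.6, 236.8] 450 [456. -93.   9.]
specimen_1 0.74 [187.9, 97.0] 660 [484.  97.   9.]
specimen_6 0.84 [187.6, 236.8] 450 [456. -93.   9.]
specimen_6 0.74 [187.9, 97.0] 660 [484.  97.   9.]
```

View pics/all0.png

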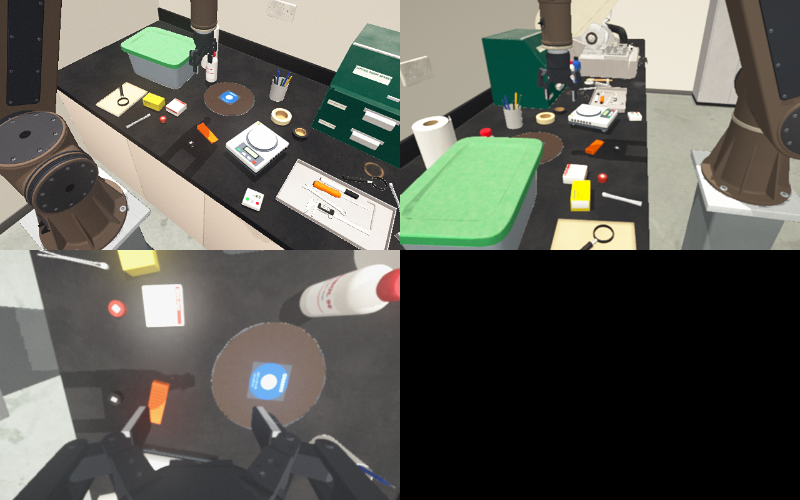

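The wedge lies near (549,-93), pointing towards the balance at about (590,-300). The black specimen is near (455,-95). I'll move over them for a closer look.

```bash
python3 -m handwheel '[[[-1,-0.2,0,0,0,0],[-1,-0.2,0,0,0,0],[-1,-0.2,0,0,0,0],[-0.6,-0.2,0,0,0,0],[0,-0.2,0,0,0,0],[0,0,0,0,0,0],[0,0,0,0,0,0],[0,0,0,0,0,0]]]' 0 20
python3 - <<'E'
from h import *
s=bot.sense()
c=bot.camera_model("wrist");im=bot.grab_frame("wrist")
hsv=cv2.cvtColor(im,cv2.COLOR_RGB2HSV)
m=cv2.inRange(hsv,(5,150,100),(20,255,255))
n,l,st,ce=cv2.connectedComponentsWithStats(m)
i=1+st[1:,4].argmax();print(st[i])
r=cv2.boxPoints(cv2.minAreaRect(np.argwhere(l==i)[:,::-1].astype(np.float32)))
for p in r: print(p,np.round(ray(c,p,3),1),np.round(ray(c,p,18),1))
for lab in("balance","pan","specimen_1"):
    for q in bot.cut_out("wrist",lab)[:2]: print(lab,q["score"],q["xy"],np.round(ray(c,q["xy"],61 if lab!="specimen_1" else 9)))
save("w1",im)
E
```

```text
t: 1.7
eef_pos: [601.1, -176.0, 404.8]
tcp_rot: [0.707, 0.708, 0.0, 0.0]
force: [0.7, 0.3, -0.4]
finger_gap: -0.2
grasp_force: 0.0
[256  70  48  95 574]
[254.38461 159.07692] [ 510.6 -157.6    3. ] [ 514.2 -155.4   18. ]
[272.42307   68.884605] [540.5 -46.7   3. ] [542.9 -48.9  18. ]
[304.15384   75.230774] [579.4 -53.8   3. ] [580.3 -55.8  18. ]
[286.1154 165.4231] [ 553.  -166.2    3. ] [ 555.  -163.6   18. ]
balance 0.66 [300.2, 248.6] [ 574. -262.   61.]
pan 0.58 [354.0, 280.8] [ 644. -308.   61.]
specimen_1 0.98 [204.5, 107.8] [454. -92.   9.]
```

View pics/w1.png

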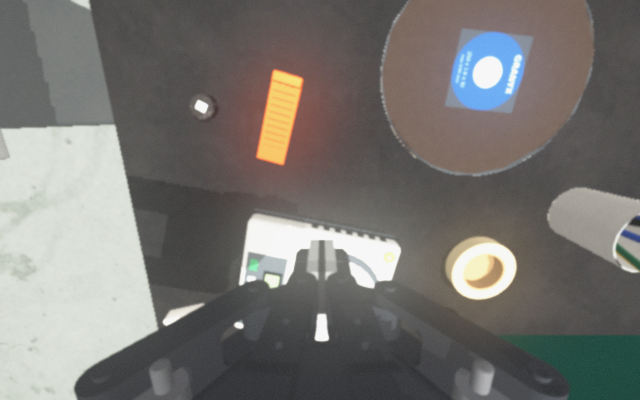

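The picture shows the wedge at (280,115), the housing's front left corner at (249,214) and its back left corner at (400,240). Next I'll fit the wedge and the housing edges properly.

```bash
python3 - <<'E'
from h import *
c=bot.camera_model("wrist");im=cv2.cvtColor(cv2.imread("pics/w1.png"),cv2.COLOR_BGR2RGB)
hsv=cv2.cvtColor(im,cv2.COLOR_RGB2HSV)
m=cv2.inRange(hsv,(0,190,140),(25,255,255));m[:60]=0;m[170:]=0;m[:,:250]=0;m[:,310:]=0
p=np.argwhere(m)[:,::-1].astype(np.float32);r=cv2.minAreaRect(p)
print(len(p),r)
for q in cv2.boxPoints(r): print(q,np.round(ray(c,q,3),1),np.round(ray(c,q,18),1))
for q in((248,214),(401,240),(240,285)): print(q,np.round(ray(c,q,61),1))
print(np.round(np.array(c["R"])@np.eye(3),2), [np.round(proj(c,[601,-176,405-173]))])
a=cv2.resize(im[55:175,240:320],None,fx=5,fy=5,interpolation=cv2.INTER_CUBIC)
b=cv2.resize(im[200:300,230:310],None,fx=5,fy=5,interpolation=cv2.INTER_CUBIC)
b=np.vstack([b,np.zeros((100,400,3),np.uint8)])
save("crop1",np.hstack([a,b]))
E
```

```text
0 ((0.0, 0.0), (0.0, 0.0), 0.0)
[0. 0.] [229.6  25.    3. ] [244.6  19.9  18. ]
[0. 0.] [229.6  25.    3. ] [244.6  19.9  18. ]
[0. 0.] [229.6  25.    3. ] [244.6  19.9  18. ]
[0. 0.] [229.6  25.    3. ] [244.6  19.9  18. ]
(248, 214) [ 512.  -215.8   61. ]
(401, 240) [ 699.9 -249.9   61. ]
(240, 285) [ 493.9 -314.8   61. ]
[[ 1.    0.   -0.  ]
 [ 0.   -0.96  0.29]
 [-0.   -0.29 -0.96]] [array([322., 249.])]
```

View pics/crop1.png

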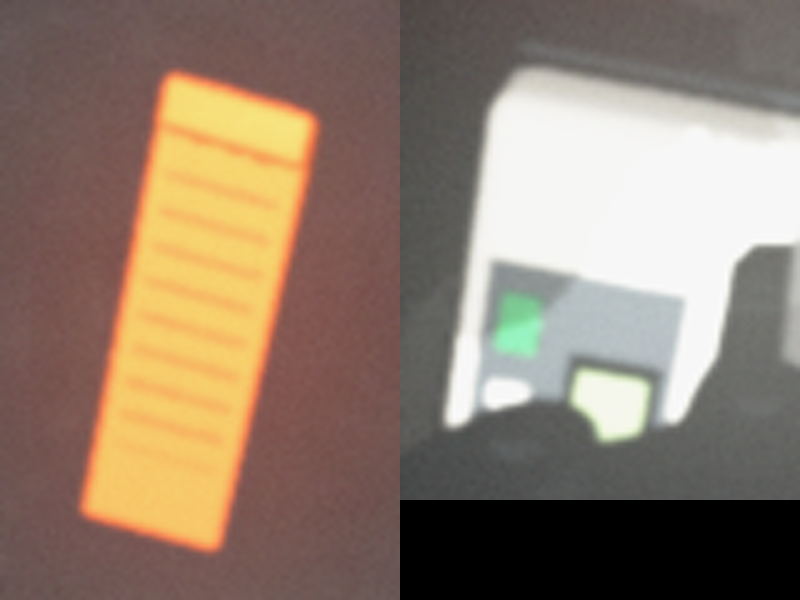

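```bash
python3 - <<'E'
from h import *
c=bot.camera_model("wrist")
a,b=ray(c,(256.6,158),2),ray(c,(283.8,164.8),2)
d,e=ray(c,(273.2,69.5),18),ray(c,(303.4,78),18)
T=(a+b)/2;H=(d+e)/2
print(a,b,d,e,np.linalg.norm((b-a)[:2]),np.linalg.norm((e-d)[:2]))
u=(T-H)[:2];L=np.linalg.norm(u);u/=L
F=np.array([529.5,-240]);print(T,H,L,u,np.degrees(np.arctan2(u[1],u[0])))
v=F-T[:2];print("along",v@u,"lat(left+)",u[0]*v[1]-u[1]*v[0])
g=F-H[:2];print("dir heel->foot",np.degrees(np.arctan2(g[1],g[0])))
E
```

```text
[ 513.14355499 -156.66884172    2.        ] [ 549.50881694 -165.85296916    2.        ] [543.54905622 -49.98550958  18.        ] [579.06348288 -59.18462007  18.        ] 37.50707231599331 36.68648435525208
[ 531.32618596 -161.26090544    2.        ] [561.30626955 -54.58506483  18.        ] 110.80857539735415 [-0.27055743 -0.96270384] -105.69743997754598
along 76.29651657104635 lat(left+) 19.545370979018887
dir heel->foot -99.73383806225328
```

The measurements agree with the given sizes: wedge length 110.8 mm, width about 37 mm, heading -105.7°. The stuck foot is near (529.5,-240). I'll go behind the heel.

```bash
python3 -m handwheel '[[[1,-0.22,0,0,0,0],[1,-0.22,0,0,0,0],[0.93,-0.2,0,0,0,0],[0,0,0.7,0,0,0.785],[0,0,1,0,0,0.785],[0,0,1,0,0,0.785],[0,0,1,0,0,0.785],[0,0,0,0,0,0]]]' 10 20
python3 - <<'E'
from h import *
print(bot.sense()["force"],bot.sense()["eef_pos"])
c=bot.camera_model("wrist");im=bot.grab_frame("wrist");save("w2",im)
E
```

```text
t: 2.7
eef_pos: [566.6, -32.3, 214.2]
tcp_rot: [0.797, 0.604, -0.004, -0.003]
force: [-0.4, -0.3, 0.8]
finger_gap: 8.6
grasp_force: 0.0
[-0.36464094 -0.25008556  0.79251425] [566.62034951 -32.27524559 214.19473632]
```

View pics/w2.png

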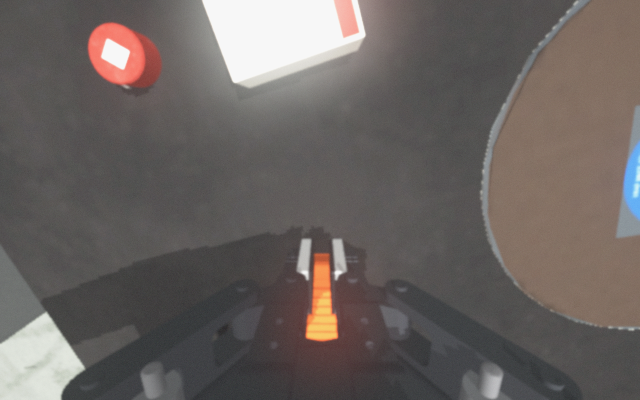

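The wedge is centred between the fingers (column 321). I'll back off a little and lower.

```bash
python3 -m handwheel '[[[0.12,0,0,0,0,0],[0,0,0.24,0,0,0],[0,0,0.24,0,0,0],[0,0,0.24,0,0,0],[0,0,0,0,0,0],[-0.08,0,0,0,0,0],[-0.08,0,0,0,0,0],[0,0,0,0,0,0]]]' 10 20
python3 - <<'E'
from h import *
ims=[]
for n in("side","scene"):
    c=bot.camera_model(n);im=bot.grab_frame(n)
    u,v=map(int,proj(c,[545,-110,10]));ims.append(cv2.resize(im[v-60:v+60,u-80:u+80],None,fx=2.5,fy=2.5,interpolation=cv2.INTER_CUBIC)); print(n,u,v)
save("s3",np.hstack(ims))
E
```

```text
t: 3.55
eef_pos: [568.5, -35.5, 184.0]
tcp_rot: [0.797, 0.604, 0.0, 0.0]
force: [-0.2, -0.5, 0.2]
finger_gap: 8.5
grasp_force: 0.0
side 313 231
scene 332 212
```

View pics/s3.png

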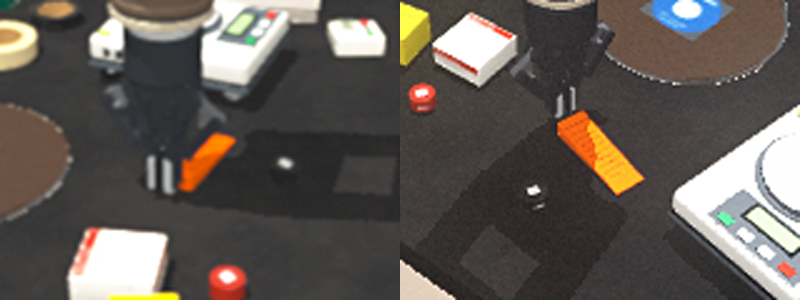

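```bash
python3 -m handwheel '[[[-0.04,0,0.1,0,0,0],[-0.08,0,0,0,0,0],[-0.1,0,0,0,0,-0.05],[-0.1,0,0,0,0,-0.09],[-0.1,0,0,0,0,-0.09],[-0.1,0,0,0,0,-0.09],[-0.1,0,0,0,0,-0.09],[-0.1,0,0,0,0,-0.09]]]' 10 20
python3 -m handwheel '[[[-0.1,0,0,0,0,-0.09],[-0.1,0,0,0,0,-0.09],[-0.1,0,0,0,0,-0.09],[-0.1,0,0,0,0,-0.09],[-0.1,0,0,0,0,-0.09],[-0.1,0,0,0,0,-0.09],[0,0,0,0,0,0],[0,0,0,0,0,0]]]' 10 20
cat > look.py <<'E'
from h import *
import sys
ims=[]
for n in("side","scene"):
    c=bot.camera_model(n);im=bot.grab_frame(n);save(n+sys.argv[1],im)
    u,v=map(int,proj(c,[535,-170,10]));print(n,u,v);ims.append(cv2.resize(im[v-50:v+50,u-50:u+50],None,fx=4,fy=4,interpolation=cv2.INTER_CUBIC))
save("s"+sys.argv[1],np.hstack(ims))
E
python3 look.py 4
```

```text
t: 4.45
eef_pos: [559.2, -70.1, 178.7]
tcp_rot: [0.784, 0.621, 0.0, 0.0]
force: [-0.1, -0.2, -0.8]
finger_gap: 8.4
grasp_force: 0.2
t: 5.25
eef_pos: [553.0, -99.1, 178.7]
tcp_rot: [0.769, 0.639, 0.0, 0.0]
force: [-1.1, -0.2, 0.2]
finger_gap: 8.2
grasp_force: 0.0
side 320 220
scene 347 225
```

View pics/s4.png

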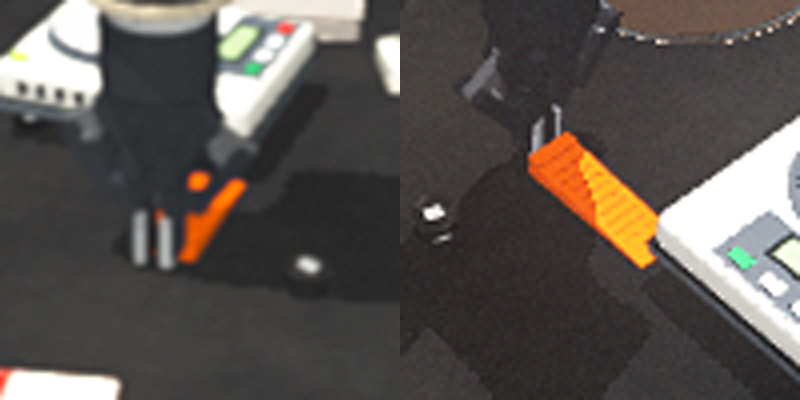

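```bash
python3 - <<'E'
from h import *
c=bot.camera_model("scene")
f=lambda x,y,z:np.round(ray(c,(297+(x-400)/4,175+y/4),z),1)
print("thin front",f(643,267,2),"heel tops",f(530,157,18),f(568,132,18),"housing corner",f(657,232,61))
E
```

```text
thin front [ 512.2 -217.9    2. ] heel tops [ 530.8 -111.8   18. ] [ 564.8 -118.5   18. ] housing corner [ 499.8 -231.9   61. ]
```

```bash
python3 - <<'E'
from h import *
F=np.array([529.5,-240]);a=np.radians(-10.3);X=np.array([np.cos(a),np.sin(a)]);Y=np.array([-X[1],X[0]])
O=F+78*X-65*Y;print(O)
out=[]
for n in("side","scene"):
    c=bot.camera_model(n);im=cv2.cvtColor(cv2.imread(f"pics/{n}4.png"),cv2.COLOR_BGR2RGB)
    x0,y0=map(int,proj(c,[590,-270,40]));x0-=60;y0-=60
    im=cv2.resize(im[y0:y0+120,x0:x0+120],None,fx=3.3,fy=3.3,interpolation=cv2.INTER_CUBIC)
    pt=lambda p,z:tuple(int(3.3*(q-o)) for q,o in zip(proj(c,[*p,z]),(x0,y0)))
    for z,col in((61,(255,0,0)),(22,(0,0,255))):
        P=[pt(O+sx*100*X+sy*85*Y,z) for sx,sy in((1,1),(1,-1),(-1,-1),(-1,1))]
        cv2.polylines(im,[np.array(P)],True,col,1)
    cv2.circle(im,pt(F,6),3,(0,255,0),-1)
    t=[pt(O+26*X+56*(np.cos(k)*X+np.sin(k)*Y),70) for k in np.linspace(0,6.3,40)];cv2.polylines(im,[np.array(t)],True,(255,0,255),1)
    out.append(im)
save("ov",np.hstack(out))
E
```

```text
[ 594.62088898 -317.89910024]
```

View pics/ov.png

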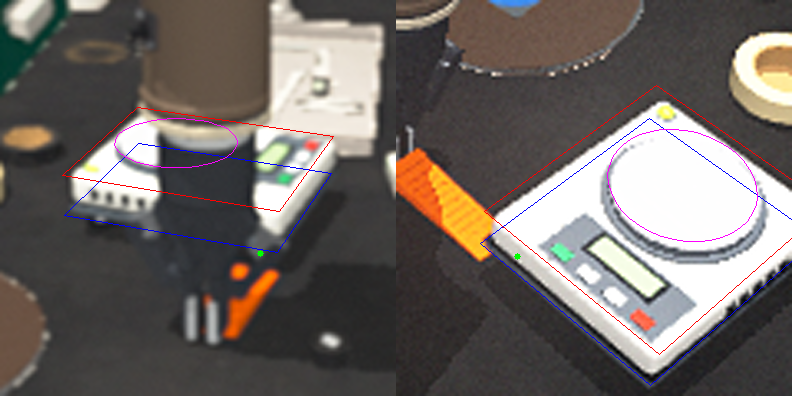

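The overlay shows the visible top edge is bevelled, at about z 45, so the foot moves to about (526,-245). The wedge then points at it with about 2 mm lateral offset and 24 mm still to go. I'll push straight on.

```bash
python3 -m handwheel '[[[-0.08,0,0,0,0,0],[-0.08,0,0,0,0,0],[-0.08,0,0,0,0,0],[-0.08,0,0,0,0,0],[-0.08,0,0,0,0,0],[-0.06,0,0,0,0,0],[-0.04,0,0,0,0,0],[0,0,0,0,0,0]]]' 10 20
python3 -m handwheel '[[[-0.04,0,0,0,0,0],[-0.04,0,0,0,0,0],[-0.04,0,0,0,0,0],[-0.04,0,0,0,0,0],[0,0,0,0,0,0],[0,0,0,0,0,0],[0,0,0,0,0,0],[0,0,0,0,0,0]]]' 10 20
```

```text
t: 6.15
eef_pos: [548.4, -123.8, 178.7]
tcp_rot: [0.769, 0.639, 0.0, 0.0]
force: [-0.5, 0.6, 0.2]
finger_gap: 8.5
grasp_force: 0.0
t: 6.95
eef_pos: [547.0, -131.3, 178.7]
tcp_rot: [0.769, 0.639, 0.0, 0.0]
force: [0.6, 0.3, 0.4]
finger_gap: 8.5
grasp_force: 0.0
```

```bash
python3 -m handwheel '[[[-0.03,0,0,0,0,0],[-0.03,0,0,0,0,0],[-0.03,0,0,0,0,0],[0,0,0,0,0,0],[0,0,0,0,0,0],[0,0,0,0,0,0],[0,0,0,0,0,0],[0,0,0,0,0,0]]]'
python3 -m handwheel '[[[-0.03,0,0,0,0,0],[-0.03,0,0,0,0,0],[0,0,0,0,0,0],[0,0,0,0,0,0],[0,0,0,0,0,0],[0,0,0,0,0,0],[0,0,0,0,0,0],[0,0,0,0,0,0]]]'
```

```text
t: 7.75
eef_pos: [546.2, -135.8, 178.7]
tcp_rot: [0.769, 0.639, -0.0, -0.0]
force: [0.3, 0.0, 0.2]
finger_gap: 8.4
grasp_force: 0.0
t: 8.55
eef_pos: [545.6, -138.8, 178.7]
tcp_rot: [0.769, 0.639, -0.0, -0.0]
force: [0.0, 0.2, 0.1]
finger_gap: 8.6
grasp_force: 0.0
```

```bash
python3 look.py 5
```

```text
side 320 220
scene 347 225
```

View pics/s5.png

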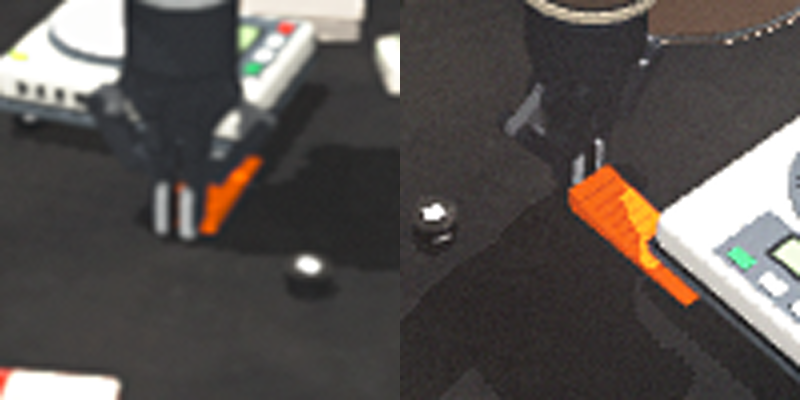

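The wedge is sliding under the housing without resistance, its thin front corner at crop (690,303). I'll continue in 3 mm steps.

```bash
python3 -c "
from h import *
print(ray(bot.camera_model('scene'),(297+290/4,175+303/4),2))"
for i in 1; do python3 -m handwheel '[[[-0.03,0,0,0,0,0],[-0.03,0,0,0,0,0],[0,0,0,0,0,0],[0,0,0,0,0,0],[0,0,0,0,0,0],[0,0,0,0,0,0],[0,0,0,0,0,0],[0,0,0,0,0,0]]]' | egrep 'pos|force:';done
python3 -m handwheel '[[[-0.03,0,0,0,0,0],[-0.03,0,0,0,0,0],[0,0,0,0,0,0],[0,0,0,0,0,0],[0,0,0,0,0,0],[0,0,0,0,0,0],[0,0,0,0,0,0],[0,0,0,0,0,0]]]' | egrep 'pos|force:'
```

```text
[ 506.99773175 -257.55327673    2.        ]
eef_pos: [545.1, -141.7, 178.7]
force: [-0.1, 2.9, 0.1]
grasp_force: 1.1
eef_pos: [544.6, -144.5, 178.7]
force: [1.0, 5.9, 1.0]
grasp_force: 2.7
```

The push has risen to about 6 N over 3 mm, so the wedge is snug. I'll back off, rise and check.

```bash
python3 -m handwheel '[[[0.1,0,0,0,0,0],[0.2,0,0,0,0,0],[0.2,0,0,0,0,0],[0,0,-0.4,0,0,0],[0,0,-0.7,0,0,0],[0,0,-0.7,0,0,0],[0,0,-0.2,0,0,0],[0,0,0,0,0,0]]]' 0 20
python3 look.py 6; python3 - <<'E'
from h import *
im=bot.grab_frame("wrist")
s=cv2.imread("pics/s6.png")
save("v6",np.vstack([cv2.cvtColor(s,cv2.COLOR_BGR2RGB)[100:400],np.hstack([cv2.resize(im,(480,300)),np.zeros((300,320,3),np.uint8)])]))
print(bot.sense()["eef_pos"],bot.sense()["force"])
E
```

```text
t: 11.05
eef_pos: [549.7, -119.6, 280.2]
tcp_rot: [0.769, 0.64, 0.001, 0.001]
force: [-1.4, 0.1, -1.8]
finger_gap: 0.1
grasp_force: 0.0
side 320 220
scene 347 225
[ 548.71464398 -119.67184672  277.57519536] [-0.10634913 -0.3266362   0.3738208 ]
```

View pics/v6.png

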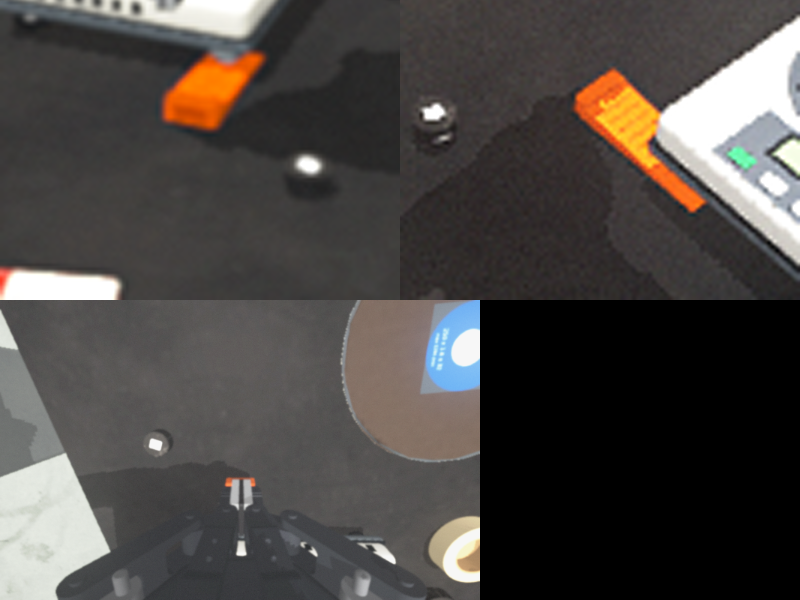

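```bash
python3 -c "
from h import *
c=bot.camera_model('side')
print(ray(c,(270+228/4,170+155/4),8), proj(c,[526,-245,5]))"
python3 -m handwheel '[[[-0.4,0,0,0,0,0],[-0.6,0,0,0,0,0],[-0.6,0,0,0,0,0],[-0.6,0,0,0,0,0],[-0.35,0,0,0,0,0],[0,0,0.35,0,0,0],[0,0,0.25,0,0,0],[0,0,0,0,0,0]]]' 0 20
python3 - <<'E'
from h import *
print(bot.sense()["eef_pos"],bot.sense()["force"])
E
```

```text
[ 526.85387381 -244.19088219    8.        ] [np.float64(327.30615498077253), np.float64(209.55759767072783)]
t: 12.0
eef_pos: [525.0, -244.6, 246.3]
tcp_rot: [0.769, 0.639, -0.001, -0.002]
force: [-0.5, 0.0, 0.3]
finger_gap: -0.0
grasp_force: 0.0
[ 525.04905875 -244.64305795  246.31952842] [-0.45221698  0.04073217  0.30084065]
```

The foot shows at (527,-244), which agrees with my estimate. Now I'll press down in small steps.

```bash
python3 -m handwheel '[[[0,0,0.08,0,0,0],[0,0,0.06,0,0,0],[0,0,0.04,0,0,0],[0,0,0.02,0,0,0],[0,0,0,0,0,0],[0,0,0,0,0,0],[0,0,0,0,0,0],[0,0,0,0,0,0]]]' 0 20 | egrep 'pos|force:'
python3 -m handwheel '[[[0,0,0.02,0,0,0],[0,0,0.02,0,0,0],[0,0,0,0,0,0],[0,0,0,0,0,0],[0,0,0,0,0,0],[0,0,0,0,0,0],[0,0,0,0,0,0],[0,0,0,0,0,0]]]' | egrep 'pos|force:'
```

```text
eef_pos: [525.9, -245.5, 238.8]
force: [-0.1, 0.2, -0.3]
grasp_force: 0.0
eef_pos: [525.9, -245.4, 236.7]
force: [1.3, -1.0, -0.8]
grasp_force: 0.0
```

```bash
python3 -m handwheel '[[[0,0,0.02,0,0,0],[0,0,0.02,0,0,0],[0,0,0,0,0,0],[0,0,0,0,0,0],[0,0,0,0,0,0],[0,0,0,0,0,0],[0,0,0,0,0,0],[0,0,0,0,0,0]]]' | egrep 'pos|force:'
python3 -m handwheel '[[[0,0,0.01,0,0,0],[0,0,0.01,0,0,0],[0,0,0,0,0,0],[0,0,0,0,0,0],[0,0,0,0,0,0],[0,0,0,0,0,0],[0,0,0,0,0,0],[0,0,0,0,0,0]]]' | egrep 'pos|force:'
```

```text
eef_pos: [525.9, -245.5, 234.7]
force: [0.7, -0.5, 0.8]
grasp_force: 0.0
eef_pos: [525.9, -245.5, 234.0]
force: [-1.5, 1.1, 6.9]
grasp_force: 3.8
```

```bash
python3 -m handwheel '[[[0,0,0.01,0,0,0],[0,0,0,0,0,0],[0,0,0,0,0,0],[0,0,0,0,0,0],[0,0,0,0,0,0],[0,0,0,0,0,0],[0,0,0,0,0,0],[0,0,0,0,0,0]]]' | egrep 'pos|force:'
python3 look.py 7
```

```text
eef_pos: [525.9, -245.4, 233.9]
force: [-4.0, 2.7, 14.6]
grasp_force: 7.6
side 320 220
scene 347 225
```

View pics/s7.png

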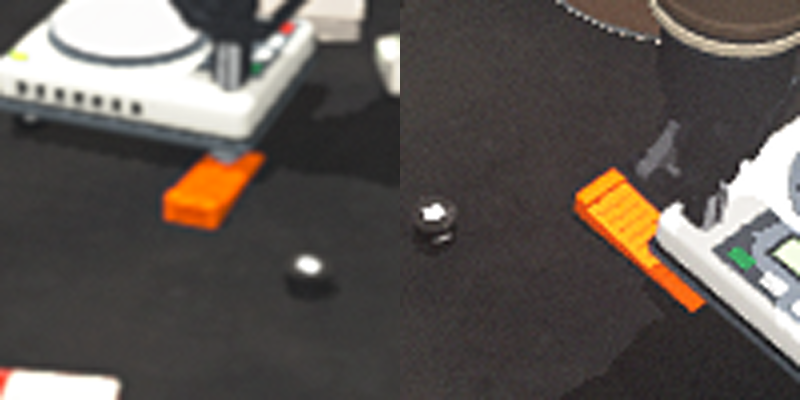

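The fingertips press the corner with about 14 N. The corner holds firm at 61 mm, so the foot stands on the wedge, and the wedge is unmoved and clear of the fingers.

```bash
python3 -c "
from station import bot
print(bot.sense()['force']);print(bot.finish_job())"
```

```text
[-4.28213622  1.88043453 14.8753323 ]
the job is handed in; nothing more can be done
None
```

I handed the job in with the wedge snug under the stuck foot and the fingertips holding the front left corner down at about 15 N; the corner stayed at 61 mm, but I was not shown the judge's result.

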